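Stack a bottle closure on the centring post

TASK

Put the two parts of a large bottle's closure together on the centring post: lower the wide flanged adapter over the post, flange down, until it sits fully home on the round base plate, then lower the small flanged bush over the post onto the adapter, also flange down and fully home. Lower them gently rather than letting them drop, and leave the blind cover, the flanged part with no hole, where it stands.

Things in the scene. Friction and masses are not known exactly. Their poses are not given: they have to be found in the camera images.
- stand: Fixed assembly stand: a dark steel round base plate, 130 mm in diameter and 15 mm thick, with one upright steel centring post in its middle. The post is 24 mm in diameter up to 75 mm above the bench, then tapers to a blunt tip 8 mm wide at 93 mm above the bench. Origin at the centre of the plate's underside, on the bench; z up along the post. It does not move during the task but stands in a different place each time.
- adapter: The wide flanged adapter: loose aluminium part, 0.3 to 0.5 kg, lying flange down. Round flange 100 mm in diameter and 10 mm thick at the bottom, round hub 48 mm in diameter above it, 40 mm high in all, with a 32 mm hole right through along its axis. Origin on the axis at the flange's underside; z along the axis, from flange to hub. Grip it by the hub. Seated on the stand its origin is 15 mm above the bench.
- bush: The small flanged bush: loose aluminium part, 0.15 to 0.25 kg, lying flange down. Round flange 70 mm in diameter and 8 mm thick at the bottom, round hub 44 mm in diameter above it, 38 mm high in all, with a 32 mm hole right through along its axis. Origin on the axis at the flange's underside; z along the axis, from flange to hub. Grip it by the hub. Seated on the adapter's hub its origin is 55 mm above the bench.
- blind: Blind cover, to be left alone: loose aluminium part like the others but solid, with a closed flat top and no hole. Flange 85 mm in diameter and 9 mm thick at the bottom, knob 46 mm in diameter above it, 38 mm high in all. Origin on the axis at the flange's underside; z up.
There are look-alikes about, which are no part of the job. What is shaped like the bush but turquoise is not meant. What is shaped like the adapter but yellow is not meant.

How it is judged:
By the outcome, as a careful person would: the job done as asked, in the order asked, and still so for the second after the job is handed in, with the robot touching nothing.
It also fails if it takes over 61 s, if anything falls off the work surface, if the arm or the gripper's body presses on something with over 40 N, if the wrist force passes 120 N, or if a joint passes its speed limit or range.

ROBOT

A 7-joint arm with a two-finger parallel gripper is mounted at the origin on the work surface. World frame = base frame: x ahead of the robot, y to its left, z up, the work surface at z = 0. Lengths are in m, angles in rad, forces in N, time in s.
With the tool pointing down it reaches from about 0.35 to 0.9 m from the base axis. Payload 8.1 kg.
Tool frame: the origin (TCP) lies between the finger pads; the fingertips stand 17 mm ahead of it and the grasp point (between the pads) lies 2 mm behind it; z points along the fingers, y is the direction in which the jaws open and shut (so a half turn about z gives the same grasp; the last joint's range is limited). The gripper opens to 92 mm and grips with 3 to 60 N. Pads are 19 mm wide; open, the fingers measure 130 mm over their backs; the gripper's body (75 mm by 190 mm) begins 47 mm behind the grasp point.
Start: joints at [1.204, 0.434, 0.025, 1.573, -0.012, 1.134, -0.075], TCP at [0.163, -0.603, 0.244] pointing down, gripper open.
Joint ranges: [-2.62, 2.62], [-0.44, 2.09], [-1.27, 1.32], [0.08, 2.57], [-1.32, 4.46], [0.12, 2], [-2.74, 2.74]. Speed limits (rad/s): [2.22, 2.22, 3.01, 3.01, 3.14, 3.14, 3.14].

INTERFACE

Orientations are given as a rotation vector (axis times angle).
In Python, from cell import arm gives the robot as it stands. The module is installed in compiled form; this text tells all that it offers.
- The arm moves only by the shell command python3 -m crank 'ROWS' [FORCE]. ROWS is JSON, a list of rows, each a list of 5 numbers: the opening, from 0 (shut) to 1 (fully open), then the shift along the world's x, y, z normalised to -1 to 1, where 1 is 40 cm, then the turn about the world's z normalised to -1 to 1, where 1 is 60 degrees. In form: [[fingers, tx, ty, tz, twist], ...]. A call has exactly 8 rows; each row shifts and turns the commanded pose from where the row before left it; what a row does not reach is not made up. A row lasts 1/12 s, in which the tool goes at most 41.7 mm and 7.16 degrees, less where a joint would pass 70% of its speed; a pose out of reach is approached as far as the arm can. A call with a number of a shift or a turn outside -1 to 1 is refused whole. A call with a gripper value outside its range is refused whole. The fingers move at their own pace and stop on an object; FORCE is the grip in N (left out, the last holds). Time passes only in rows, so rows that do not move let the fingers close, or fill a call up. It gives the time, the measured TCP pose, the force and the opening at its end, in the units of the state.
- arm.observe(): the state, without advancing time (a new reading comes with each control period).
- arm.get_image(name): name is "scene" or "top"; returns the picture (400x640x3 uint8, red, green, blue); there is no depth.
- arm.get_calibration(name): a dict with "intrinsics" (3x3 intrinsics, pixels), "extrinsics" (4x4, takes a point from camera to world coordinates). Camera axes: x right, y down, z forward; pixel columns grow to the right and rows downward; lengths in m; the calibration is good to about 2 mm. A picture is of the moment at which its call begins. get_calibration takes no time and is no camera call.
- arm.sign_off(): hands the job in, once; it reports no verdict.
The state is a dict: "clock": time; "joints": joint angles; "dq": joint speeds; "joint_efforts": joint torques, N m; "position": TCP position; "ee_rot": TCP orientation; "force": force on the tool from outside, world axes, zero at the start; "ft_torque": the same for the moment, N m; "width": opening from 0.0 (shut) to 1.0 (fully open).
Only numpy, scipy, OpenCV 4.12 (cv2) and the standard library are available. Lean on these libraries where they do the work, as an engineer would, in place of code of your own. Each camera call takes 0.05 s, during which the arm holds its last target.

## Working session

There is one attempt and no reset: what is moved stays moved. The work goes in short steps, Python scripts to look and compute and a shell command to move; the robot and the scene stay as the last step left them, time stands still between calls to the robot, and variables do not carry over. Pictures are saved under pics/ and viewed, and the job is handed in when it is done.

```bash
mkdir -p pics; python3 - <<'E'
from cell import arm
import cv2
print(arm.observe())
for n in("scene","top"):
    cv2.imwrite(f"pics/{n}0.png",arm.get_image(n)[:,:,::-1]); print(arm.get_calibration(n))
E
```

```text
{'clock': 0.0, 'joints': array([ 1.20441243,  0.43521955,  0.02499783,  1.57412462, -0.0115852 ,
        1.13404441, -0.07509509]), 'dq': array([ 0.0003435 , -0.00022015,  0.00079095,  0.00044085,  0.00028726,
        0.000167  , -0.00068167]), 'joint_efforts': array([-5.19195055e-04, -6.67844582e+01,  9.85142179e-01, -3.14466512e+01,
       -6.04572985e-02,  4.30284650e-02,  1.69431360e-04]), 'position': array([ 0.1627512 , -0.60290344,  0.24293676]), 'ee_rot': array([-3.11273298e+00, -4.12812625e-01,  6.07492619e-04]), 'force': array([ 0.23621227,  0.1015963 , -0.89770268]), 'ft_torque': array([-0.02034291,  0.00784036,  0.01093823]), 'width': 1.0005484147071364}
{'intrinsics': array([[489.53013937,   0.        , 312.37881118],
       [  0.        , 489.53013937, 196.29372351],
       [  0.        ,   0.        ,   1.        ]]), 'extrinsics': array([[-0.60349144,  0.62745951, -0.49202912,  1.0439478 ],
       [ 0.79736355,  0.47251136, -0.3754256 ,  0.3928958 ],
       [-0.00307501, -0.61889222, -0.7854699 ,  0.90407926],
       [ 0.        ,  0.        ,  0.        ,  1.        ]])}
{'intrinsics': array([[505.50454438,   0.        , 320.36988804],
       [  0.        , 505.50454438, 196.28671692],
       [  0.        ,   0.        ,   1.        ]]), 'extrinsics': array([[-0.01017756, -0.98355803,  0.18030534,  0.27277601],
       [-0.9998585 ,  0.01242511,  0.01134018,  0.00283879],
       [-0.01339404, -0.18016442, -0.98354531,  1.10568351],
       [ 0.        ,  0.        ,  0.        ,  1.        ]])}
```

View pics/scene0.png

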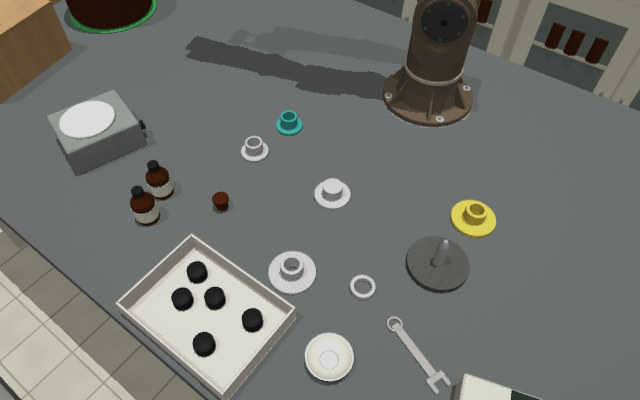

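View pics/top0.png

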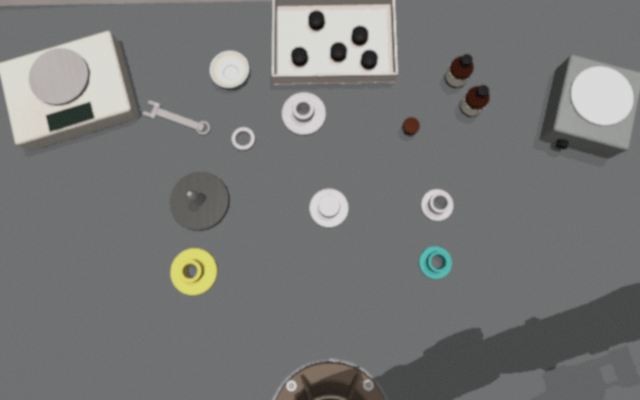

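The scene shows the adapter at about top px (303,112), the bush at (437,205), the blind at (329,207), the stand at (199,201), with yellow and turquoise decoys. I'll enlarge crops to measure.

```bash
python3 - <<'E'
import cv2,numpy as np
t=cv2.imread("pics/top0.png");s=cv2.imread("pics/scene0.png")
def c(im,x,y,r=35): return cv2.resize(im[y-r:y+r,x-r:x+r],(260,260),interpolation=cv2.INTER_CUBIC)
a=np.hstack([c(t,303,113),c(t,437,205),c(t,199,201)])
b=np.hstack([c(s,292,270),c(s,254,148),c(s,438,260)])
cv2.imwrite("pics/crop0.png",np.vstack([a,b]))
E
```

```text
(no output)
```

View pics/crop0.png

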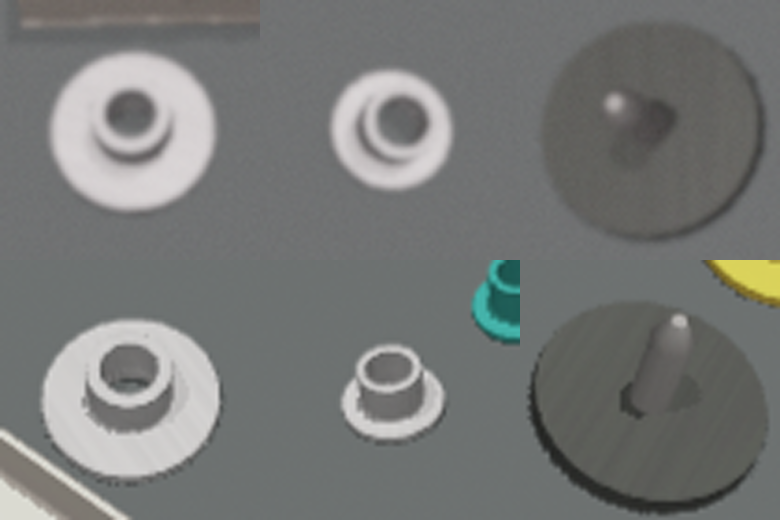

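```bash
cat > h.py <<'E'
import cv2,numpy as np
from cell import arm
from scipy.optimize import least_squares
C={n:arm.get_calibration(n) for n in("scene","top")}
def proj(n,P):
    c=C[n];T=np.linalg.inv(c["extrinsics"]);p=np.asarray(P)@T[:3,:3].T+T[:3,3];p=p@c["intrinsics"].T;return p[:,:2]/p[:,2:]
def ray(n,u,v,z):
    c=C[n];d=c["extrinsics"][:3,:3]@np.linalg.solve(c["intrinsics"],[u,v,1]);o=c["extrinsics"][:3,3];return o+d*(z-o[2])/d[2]
th=np.linspace(0,2*np.pi,72,endpoint=False)
def circ(x,y,z,r): return np.c_[x+r*np.cos(th),y+r*np.sin(th),0*th+z]
PARTS=dict(adapter=[(.05,0),(.05,.01),(.024,.04)],bush=[(.035,0),(.035,.008),(.022,.038)],blind=[(.0425,0),(.0425,.009),(.023,.038)],plate=[(.065,0),(.065,.015)])
def hullc(p):
    h=cv2.convexHull(p.astype(np.float32));m=cv2.moments(h);return np.array([m['m10']/m['m00'],m['m01']/m['m00'],m['m00']])
def model(n,part,x,y,z0=0): return hullc(proj(n,np.vstack([circ(x,y,z+z0,r) for r,z in PARTS[part]])))
def meas(n,img,seed,r,lo,hi):
    g=cv2.cvtColor(img,cv2.COLOR_BGR2GRAY);k=4
    u0,v0=seed[0]-r,seed[1]-r
    cr=cv2.resize(g[v0:v0+2*r,u0:u0+2*r],None,fx=k,fy=k,interpolation=cv2.INTER_CUBIC)
    m=((cr>=lo)&(cr<=hi)).astype(np.uint8)
    cs,_=cv2.findContours(m,cv2.RETR_EXTERNAL,cv2.CHAIN_APPROX_NONE)
    cs=[c for c in cs if cv2.pointPolygonTest(cv2.convexHull(c),(r*k,r*k),False)>=0]
    c=max(cs,key=cv2.contourArea)[:,0].astype(float)
    p=(c+.5)/k-.5+[u0,v0]; return hullc(p)
def fit(part,ms,z0=0):
    f=lambda q,ns:np.concatenate([model(n,part,q[0],q[1],z0)[:2]-ms[n][:2] for n in ns])
    for ns in (["top"],["scene"],["top","scene"]):
        if not all(n in ms for n in ns): continue
        r=least_squares(f,[.5,0],args=(ns,)); print(part,ns,r.x.round(4),"res",r.fun.round(2),"area model/meas",[(round(model(n,part,*r.x,z0)[2]),round(ms[n][2])) for n in ns])
    return r.x
E
python3 - <<'E'
from h import *
t=cv2.imread("pics/top0.png");s=cv2.imread("pics/scene0.png")
g=lambda i:cv2.cvtColor(i,cv2.COLOR_BGR2GRAY)
print(g(t)[201,160:240:4],g(s)[260,400:480:4],g(t)[113,265:330:4],g(s)[270,255:330:4])
fit("adapter",dict(top=meas("top",t,(303,113),28,145,255),scene=meas("scene",s,(292,270),30,140,255)))
fit("bush",dict(top=meas("top",t,(437,205),28,145,255),scene=meas("scene",s,(254,148),23,140,255)))
fit("blind",dict(top=meas("top",t,(329,207),28,145,255),scene=meas("scene",s,(332,194),28,140,255)))
fit("plate",dict(top=meas("top",t,(199,201),40,0,88),scene=meas("scene",s,(437,265),40,0,92)))
print(ray("top",189.3,193.7,.093),ray("scene",445.8,241.4,.093))
E
```

```text
[113 114 110  96  96  94  96  95  85  79  74  82  98  98  99 102 101  70
 113 117] [112 111  93  95  92  94  94  92  65  89  94  89  80  90  92  92  91 102
 112 112] [114 113 113 114 150 210 210 179 187 121 123 197 141 210 211 168 114] [112 112 112 115 207 206 199 204 182 126 178 201 135 193 202 198 113 112
 112]
adapter ['top'] [0.6691 0.0525] res [-0.  0.] area model/meas [(1500, 1508)]
adapter ['scene'] [0.6653 0.0487] res [-0.  0.] area model/meas [(1702, 1621)]
adapter ['top', 'scene'] [0.6672 0.0506] res [0.84 0.78 0.13 1.11] area model/meas [(1501, 1508), (1709, 1621)]
bush ['top'] [ 0.4534 -0.2409] res [-0.  0.] area model/meas [(816, 835)]
bush ['scene'] [ 0.45   -0.2445] res [0. 0.] area model/meas [(582, 534)]
bush ['top', 'scene'] [ 0.4525 -0.2416] res [0.32 0.39 0.19 1.1 ] area model/meas [(816, 835), (584, 534)]
blind ['top'] [ 0.4497 -0.0021] res [-0.  0.] area model/meas [(1176, 1234)]
blind ['scene'] [ 0.4455 -0.0059] res [0. 0.] area model/meas [(910, 856)]
blind ['top', 'scene'] [ 0.4482 -0.0034] res [0.57 0.62 0.19 1.24] area model/meas [(1177, 1234), (914, 856)]
plate ['top'] [0.4695 0.2893] res [-0. -0.] area model/meas [(2782, 249)]
plate ['scene'] [0.4726 0.2851] res [-0.  0.] area model/meas [(2896, 2641)]
plate ['top', 'scene'] [0.471  0.2869] res [ 1.12 -0.69  1.15 -0.08] area model/meas [(2780, 249), (2896, 2641)]
[0.46719087 0.28262867 0.093     ] [0.46815084 0.28271114 0.093     ]
```

```bash
cat >> h.py <<'E'
def absd(i,bg):
    g=cv2.cvtColor(i,cv2.COLOR_BGR2GRAY).astype(int); return cv2.merge([np.clip(abs(g-bg)*3,0,255).astype(np.uint8)]*3)
E
python3 - <<'E'
from h import *
t=cv2.imread("pics/top0.png");s=cv2.imread("pics/scene0.png")
D=absd(s,112);D0=absd(t,114)
A=dict(adapter=((303,113),27,(292,270),27),bush=((437,205),24,(254,150),20),blind=((329,207),28,(332,194),26),plate=((199,201),37,(437,265),35))
for p,(a,r,b,q) in A.items():
    fit(p,dict(top=meas("top",D0,a,r,27 if p=="plate" else 100,255),scene=meas("scene",D,b,q,27,255)))
E
```

```text
adapter ['top'] [0.6691 0.0525] res [0. 0.] area model/meas [(1500, 1499)]
adapter ['scene'] [0.6661 0.0495] res [-0. -0.] area model/meas [(1705, 1748)]
adapter ['top', 'scene'] [0.6675 0.0505] res [ 0.86  0.65 -0.06  0.74] area model/meas [(1501, 1499), (1710, 1748)]
bush ['top'] [ 0.4534 -0.2409] res [ 0. -0.] area model/meas [(816, 828)]
bush ['scene'] [ 0.4509 -0.2427] res [-0. -0.] area model/meas [(583, 604)]
bush ['top', 'scene'] [ 0.4527 -0.2413] res [ 0.21  0.33 -0.05  0.67] area model/meas [(816, 828), (584, 604)]
blind ['top'] [ 0.4496 -0.0021] res [-0.  0.] area model/meas [(1176, 1225)]
blind ['scene'] [ 0.4459 -0.0054] res [0. 0.] area model/meas [(911, 927)]
blind ['top', 'scene'] [ 0.4482 -0.0033] res [0.57 0.61 0.14 1.04] area model/meas [(1177, 1225), (914, 927)]
plate ['top'] [0.4668 0.2823] res [ 0. -0.] area model/meas [(2784, 2922)]
plate ['scene'] [0.4691 0.2819] res [0. 0.] area model/meas [(2874, 2957)]
plate ['top', 'scene'] [0.4678 0.2821] res [ 0.08 -0.42  0.4  -0.41] area model/meas [(2783, 2922), (2869, 2957)]
```

Cameras agree within about 3 mm. Stand is at (0.468,0.282), adapter (0.668,0.051), bush (0.4525,-0.2415). The reach and part areas are plausible, so I move toward the adapter.

```bash
python3 -m crank '[[1,0.05,0.07,0,0],[1,0.05,0.07,0,-0.03],[1,0.05,0.07,0,-0.03],[1,0.05,0.07,0,-0.03],[1,0.05,0.07,0,-0.03],[1,0.05,0.07,0,-0.03],[1,0.05,0.07,0,-0.03],[1,0.05,0.07,0,-0.03]]' 30
```

```text
clock: 0.77
position: [0.3235, -0.3777, 0.2436]
ee_rot: [-3.141, -0.066, 0.001]
force: [1.1, -0.4, -0.3]
width: 1.0
```

```bash
python3 -m crank '[[1,0.054,0.067,0,-0.02],[1,0.054,0.067,0,-0.02],[1,0.054,0.067,0,0],[1,0.054,0.067,0,0],[1,0.054,0.067,0,0],[1,0.054,0.067,0,0],[1,0.054,0.067,0,0],[1,0.054,0.067,0,0]]'; python3 -m crank '[[1,0.054,0.067,0,0],[1,0.054,0.067,0,0],[1,0.054,0.067,0,0],[1,0.054,0.067,0,0],[1,0.054,0.067,0,0],[1,0.054,0.067,0,0],[1,0.052,0.067,0,0],[1,0,0,0,0]]'; python3 -c "
from cell import arm;print(arm.observe()['joints'])"
```

```text
clock: 1.43
position: [0.4963, -0.1635, 0.2435]
ee_rot: [-3.142, -0.003, 0.001]
force: [-0.8, -0.7, -0.3]
width: 0.996
clock: 2.1
position: [0.6483, 0.0306, 0.2428]
ee_rot: [-3.137, -0.015, -0.0]
force: [-1.4, 0.5, -0.9]
width: 0.999
[ 0.03242252  0.49065762 -0.24352138  1.49345467  0.11876631  1.17125788
 -1.79075066]
```

```bash
python3 -m crank '[[1,0.048,0.05,0,0],[1,0,0,-0.07,0],[1,0,0,-0.07,0],[1,0,0,-0.07,0],[1,0,0,-0.07,0],[1,0,0,-0.03,0],[1,0,0,0,0],[1,0,0,0,0]]'; python3 - <<'E'
from h import *
for n in("scene","top"): cv2.imwrite(f"pics/{n}1.png",arm.get_image(n)[:,:,::-1])
s=cv2.imread("pics/scene1.png")[210:330,232:352];t=cv2.imread("pics/top1.png")[53:173,243:363]
cv2.imwrite("pics/c1.png",cv2.resize(np.hstack([s,t]),None,fx=3,fy=3,interpolation=cv2.INTER_CUBIC))
E
```

```text
clock: 2.77
position: [0.6653, 0.0425, 0.1199]
ee_rot: [3.142, 0.003, -0.001]
force: [0.4, -0.4, 1.2]
width: 0.997
```

View pics/c1.png

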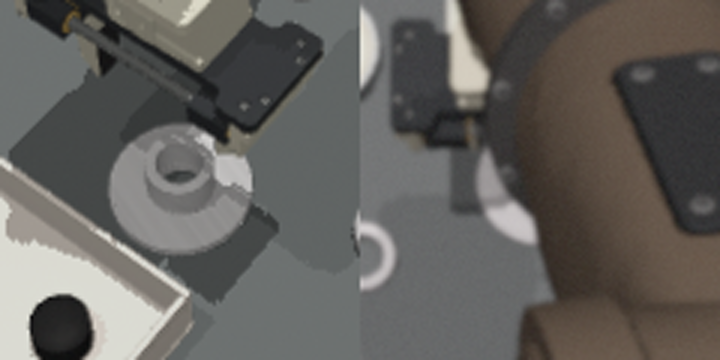

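The adapter is below the open gripper with the jaws straddling the hub, and the tray edge is clear. I'll correct about 8 mm in y and descend.

```bash
python3 -m crank '[[1,0.006,0.021,0,0],[1,0,0,-0.04,0],[1,0,0,-0.04,0],[1,0,0,-0.04,0],[1,0,0,-0.03,0],[1,0,0,0,0],[1,0,0,0,0],[1,0,0,0,0]]'
```

```text
clock: 3.53
position: [0.6686, 0.0514, 0.061]
ee_rot: [-3.141, -0.003, -0.003]
force: [-0.5, -0.3, -0.1]
width: 1.001
```

```bash
python3 -m crank '[[1,-0.002,-0.001,-0.03,0],[1,0,0,-0.02,0],[1,0,0,-0.014,0],[1,0,0,0,0],[0.8,0,0,0,0],[0.6,0,0,0,0],[0,0,0,0,0],[0,0,0,0,0]]' 25;python3 -m crank '[[0,0,0,0,0],[0,0,0,0,0],[0,0,0,0,0],[0,0,0,0,0],[0,0,0,0,0],[0,0,0,0,0],[0,0,0,0,0],[0,0,0,0,0]]' 30
```

```text
clock: 4.2
position: [0.6672, 0.0507, 0.0345]
ee_rot: [-3.142, -0.003, -0.001]
force: [-0.4, 1.0, -0.8]
width: 0.76
clock: 4.87
position: [0.667, 0.0507, 0.0342]
ee_rot: [-3.142, -0.003, -0.0]
force: [-0.7, -0.0, 1.6]
width: 0.508
```

```bash
python3 -m crank '[[0,0,0,0,0],[0,0,0,0,0],[0,0,0,0.02,0],[0,0,0,0.03,0],[0,0,0,0.04,0],[0,0,0,0.04,0],[0,0,0,0,0],[0,0,0,0,0]]';python3 - <<'E'
from h import *
for n in("scene","top"): cv2.imwrite(f"pics/{n}2.png",arm.get_image(n)[:,:,::-1])
print(arm.observe()['force'],arm.observe()['width'])
s=cv2.imread("pics/scene2.png")[190:310,222:342];t=cv2.imread("pics/top2.png")[53:173,243:363]
cv2.imwrite("pics/c2.png",cv2.resize(np.hstack([s,t]),None,fx=3,fy=3,interpolation=cv2.INTER_CUBIC))
E
```

```text
clock: 5.53
position: [0.6676, 0.0506, 0.0873]
ee_rot: [-3.141, -0.003, -0.003]
force: [0.2, -0.5, -3.5]
width: 0.51
[-0.62232022 -0.74702977 -4.82447592] 0.5053117789259747
```

View pics/c2.png

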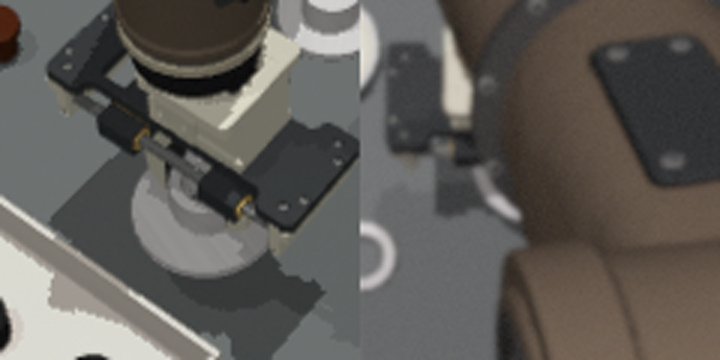

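The adapter is lifted clear of the bench and level, held with about 4 N weight. Now I carry it to the stand.

```bash
python3 -m crank '[[0,0,0,0.06,0],[0,-0.02,0.02,0.07,0],[0,-0.04,0.046,0.07,0],[0,-0.04,0.046,0.07,0],[0,-0.04,0.046,0.03,0],[0,-0.04,0.046,0,0],[0,-0.04,0.046,0,0],[0,-0.04,0.046,0,0]]'; python3 -m crank '[[0,-0.04,0.046,0,0],[0,-0.04,0.046,0,0],[0,-0.04,0.046,0,0],[0,-0.04,0.046,0,0],[0,-0.04,0.046,0,0],[0,-0.03,0.03,0,0],[0,0,0,0,0],[0,0,0,0,0]]'; python3 -c "
from cell import arm;print(arm.observe()['joints'])"
```

```text
clock: 6.3
position: [0.5615, 0.1695, 0.2053]
ee_rot: [3.141, 0.003, -0.002]
force: [-0.2, 0.9, -3.7]
width: 0.507
clock: 6.97
position: [0.4697, 0.2736, 0.2053]
ee_rot: [3.141, 0.007, -0.002]
force: [0.0, -0.2, -3.1]
width: 0.507
[-0.38012415  0.36564674 -0.32334591  1.80085454  0.13517453  0.99846171
 -2.32340541]
```

```bash
python3 -m crank '[[0,-0.005,0.022,0,0],[0,0,0,-0.03,0],[0,0,0,-0.03,0],[0,0,0,-0.03,0],[0,0,0,0,0],[0,0,0,0,0],[0,0,0,0,0],[0,0,0,0,0]]'; python3 - <<'E'
from h import *
for n in("scene","top"): cv2.imwrite(f"pics/{n}3.png",arm.get_image(n)[:,:,::-1])
s=cv2.imread("pics/scene3.png")[150:310,360:520];t=cv2.imread("pics/top3.png")[120:280,120:280]
cv2.imwrite("pics/c3.png",cv2.resize(np.hstack([s,t]),None,fx=2.5,fy=2.5,interpolation=cv2.INTER_CUBIC))
E
```

```text
clock: 7.63
position: [0.4695, 0.282, 0.1709]
ee_rot: [-3.141, -0.002, -0.002]
force: [-0.2, 0.5, -3.7]
width: 0.509
```

View pics/c3.png

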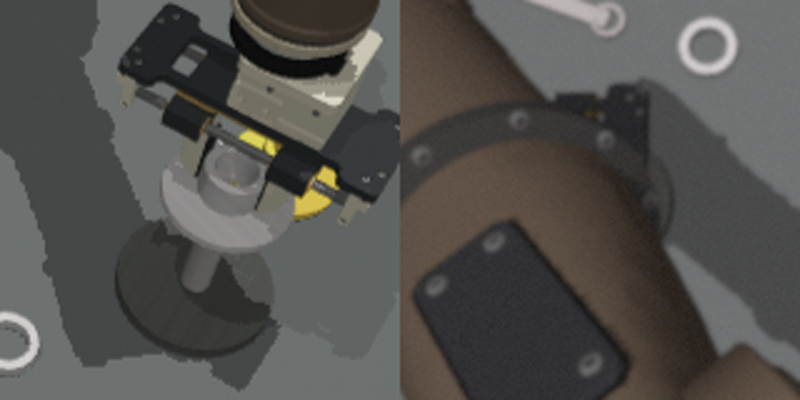

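```bash
python3 - <<'E'
from h import *
im=cv2.imread("pics/scene3.png")
o=cv2.resize(im[150:310,360:520],None,fx=3.7,fy=3.7,interpolation=cv2.INTER_CUBIC)
p=arm.observe()['position'];z=p[2]-.0345
def dr(P,c):
    q=((proj("scene",P)+.5-[360,150])*3.7).astype(np.int32);cv2.polylines(o,[q],True,c,1)
dr(circ(p[0],p[1],z,.05),(0,0,255));dr(circ(p[0],p[1],z+.01,.05),(0,255,0));dr(circ(p[0],p[1],z+.04,.024),(0,255,0));dr(circ(p[0],p[1],z+.04,.016),(0,255,0))
dr(circ(.4677,.2824,.015,.065),(255,0,0));dr(circ(.4677,.2824,.015,.012),(255,0,0));dr(circ(.4677,.2824,.075,.012),(255,0,0));dr(circ(.4677,.2824,.093,.004),(255,0,0))
cv2.imwrite("pics/o3.png",o)
E
```

```text
(no output)
```

View pics/o3.png

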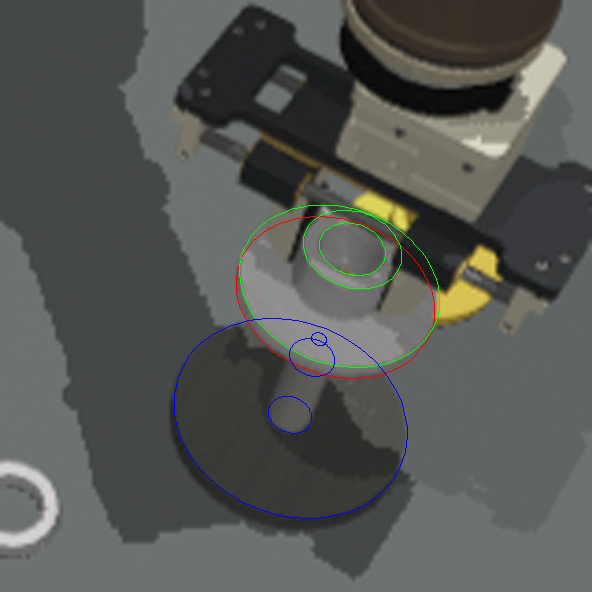

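```bash
python3 -m crank '[[0,-0.002,0.001,-0.03,0],[0,0,0,-0.03,0],[0,0,0,-0.03,0],[0,0,0,-0.02,0],[0,0,0,-0.02,0],[0,0,0,-0.01,0],[0,0,0,0,0],[0,0,0,0,0]]'
```

```text
clock: 8.4
position: [0.4682, 0.2823, 0.1143]
ee_rot: [-3.142, -0.003, -0.0]
force: [-0.1, -0.8, -4.6]
width: 0.507
```

```bash
python3 -m crank '[[0,0,0,-0.01,0],[0,0,0,-0.01,0],[0,0,0,-0.01,0],[0,0,0,-0.01,0],[0,0,0,-0.01,0],[0,0,0,0,0],[0,0,0,0,0],[0,0,0,0,0]]'; python3 - <<'E'
from h import *
im=arm.get_image("scene")[:,:,::-1].copy()
o=cv2.resize(im[150:310,360:520],None,fx=3.7,fy=3.7,interpolation=cv2.INTER_CUBIC)
cv2.imwrite("pics/o4.png",o)
E
```

```text
clock: 9.07
position: [0.4682, 0.2823, 0.0942]
ee_rot: [-3.142, -0.003, -0.0]
force: [0.6, 0.2, -4.4]
width: 0.507
```

View pics/o4.png

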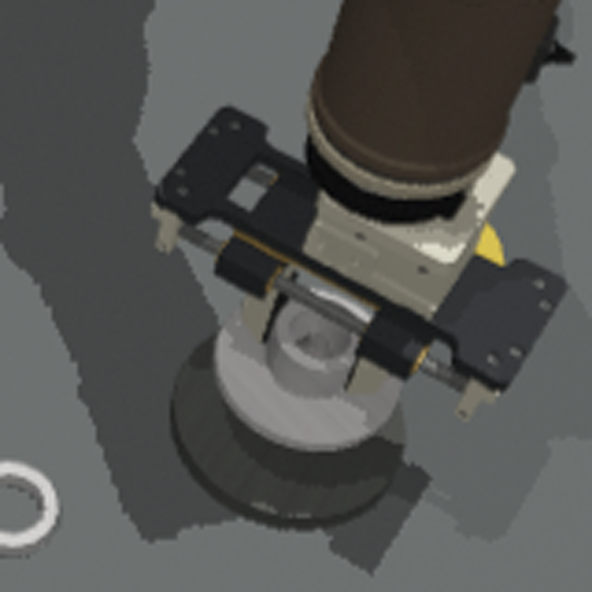

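The adapter is threaded on the post with no contact force. I continue down and slow near the plate.

```bash
python3 -m crank '[[0,0,0,-0.015,0],[0,0,0,-0.015,0],[0,0,0,-0.015,0],[0,0,0,-0.015,0],[0,0,0,-0.015,0],[0,0,0,-0.015,0],[0,0,0,-0.01,0],[0,0,0,0,0]]';python3 -m crank '[[0,0,0,-0.0025,0],[0,0,0,-0.0025,0],[0,0,0,-0.0025,0],[0,0,0,0,0],[0,0,0,0,0],[0,0,0,0,0],[0,0,0,0,0],[0,0,0,0,0]]'
```

```text
clock: 9.78
position: [0.4676, 0.2818, 0.053]
ee_rot: [3.141, 0.003, -0.002]
force: [-0.2, 0.5, -3.7]
width: 0.508
clock: 10.45
position: [0.4682, 0.2822, 0.0512]
ee_rot: [-3.142, -0.003, -0.0]
force: [-0.8, 0.5, -4.9]
width: 0.51
```

```bash
python3 -m crank '[[0,0,0,-0.0025,0],[0,0,0,0,0],[0,0,0,-0.0025,0],[0,0,0,0,0],[0,0,0,0,0],[0,0,0,0,0],[0,0,0,0,0],[0,0,0,0,0]]'
```

```text
clock: 11.12
position: [0.4682, 0.2823, 0.0492]
ee_rot: [-3.142, -0.003, -0.0]
force: [-0.5, 0.1, -1.6]
width: 0.508
```

```bash
python3 -m crank '[[0,0,0,-0.002,0],[0,0,0,0,0],[0,0,0,0,0],[0,0,0,0,0],[0,0,0,0,0],[0,0,0,0,0],[0,0,0,0,0],[0,0,0,0,0]]'; python3 -m crank '[[0.6,0,0,0,0],[0.8,0,0,0,0],[1,0,0,0,0],[1,0,0,0,0],[1,0,0,0,0],[1,0,0,0,0],[1,0,0,0,0],[1,0,0,0,0]]'
```

```text
clock: 11.78
position: [0.4682, 0.2822, 0.0492]
ee_rot: [3.142, 0.003, 0.001]
force: [-3.1, -3.4, 9.7]
width: 0.506
clock: 12.45
position: [0.4682, 0.2822, 0.0483]
ee_rot: [3.142, 0.003, -0.0]
force: [0.1, -0.1, -0.2]
width: 0.985
```

Firm contact at 49 mm is as expected for home, and the part is released. I go up and on to the bush.

```bash
python3 -m crank '[[1,0,0,0.03,0],[1,0,0,0.06,0],[1,0,0,0.08,0],[1,0,0,0.08,0],[1,0,0,0.08,0],[1,0,0,0.08,0],[1,0,0,0,0],[1,0,-0.05,0,0]]'; python3 -m crank '[[1,0,-0.09,0,0],[1,0,-0.09,0,0],[1,0,-0.09,0,0],[1,0,-0.09,0,0],[1,0,-0.09,0,0],[1,0,-0.09,0,0],[1,0,-0.09,0,0],[1,0,-0.09,0,0]]'; python3 - <<'E'
from h import *
for n in("scene","top"): cv2.imwrite(f"pics/{n}5.png",arm.get_image(n)[:,:,::-1])
s=cv2.imread("pics/scene5.png")[180:340,360:520];t=cv2.imread("pics/top5.png")[120:280,120:280]
cv2.imwrite("pics/c5.png",cv2.resize(np.hstack([s,t]),None,fx=2.5,fy=2.5,interpolation=cv2.INTER_CUBIC))
E
```

```text
clock: 13.12
position: [0.4686, 0.2666, 0.2148]
ee_rot: [-3.136, -0.01, -0.007]
force: [0.6, -0.7, -0.5]
width: 1.004
clock: 13.78
position: [0.4678, -0.0275, 0.2124]
ee_rot: [3.141, 0.003, 0.001]
force: [1.2, 0.4, 0.5]
width: 0.999
```

View pics/c5.png

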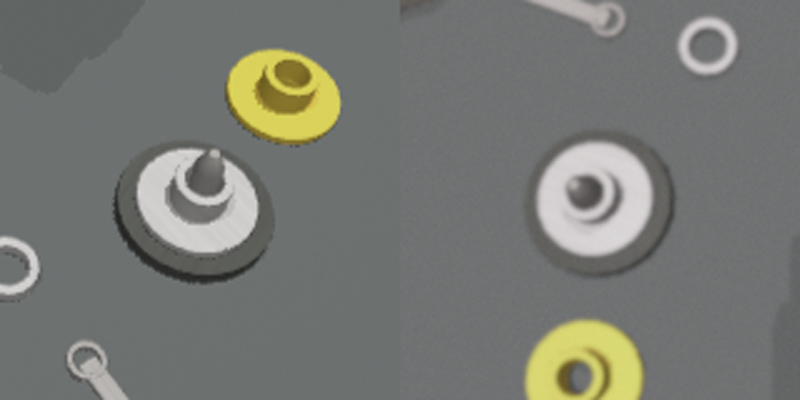

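The adapter sits flat and central on the plate in both views. On to the bush.

```bash
python3 -m crank '[[1,-0.01,-0.08,0,0],[1,-0.01,-0.08,0,0],[1,-0.01,-0.08,0,0],[1,-0.009,-0.08,0,0],[1,0,-0.08,0,0],[1,0,-0.08,0,0],[1,0,-0.055,0,0],[1,0,0,0,0]]'; python3 -m crank '[[1,0,0,-0.06,0],[1,0,0,-0.06,0],[1,0,0,-0.06,0],[1,0,0,-0.06,0],[1,0,0,-0.04,0],[1,0,0,0,0],[1,0,0,0,0],[1,0,0,0,0]]'; python3 - <<'E'
from h import *
print(arm.observe()['position'])
for n in("scene","top"): cv2.imwrite(f"pics/{n}6.png",arm.get_image(n)[:,:,::-1])
s=cv2.imread("pics/scene6.png")[80:210,190:320];t=cv2.imread("pics/top6.png")[140:270,372:502]
cv2.imwrite("pics/c6.png",cv2.resize(np.hstack([s,t]),None,fx=3,fy=3,interpolation=cv2.INTER_CUBIC))
E
```

```text
clock: 14.55
position: [0.4518, -0.2449, 0.2121]
ee_rot: [3.139, -0.007, -0.0]
force: [-0.5, -1.1, -0.3]
width: 1.0
clock: 15.22
position: [0.4533, -0.2395, 0.1013]
ee_rot: [3.141, 0.004, 0.002]
force: [0.7, -0.9, 0.0]
width: 0.999
[ 0.45331443 -0.23948768  0.1012529 ]
```

View pics/c6.png

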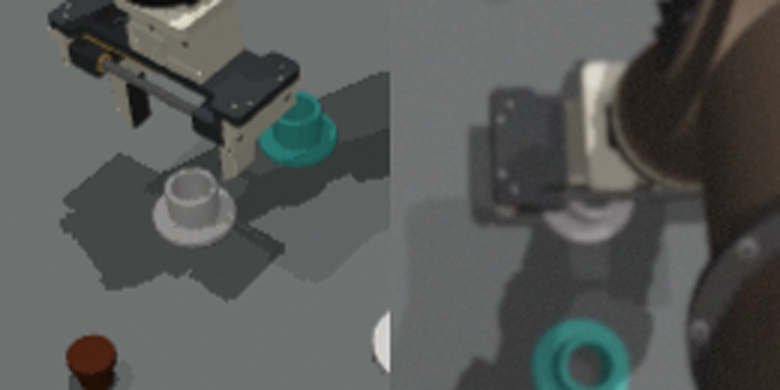

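The bush lies between the jaws and the turquoise decoy is clear. I descend and grip.

```bash
python3 -m crank '[[1,-0.001,-0.0045,-0.04,0],[1,0,0,-0.04,0],[1,0,0,-0.04,0],[1,0,0,-0.03,0],[1,0,0,-0.02,0],[1,0,0,0,0],[1,0,0,0,0],[0.8,0,0,0,0]]'; python3 -m crank '[[0.6,0,0,0,0],[0,0,0,0,0],[0,0,0,0,0],[0,0,0,0,0],[0,0,0,0,0],[0,0,0,0,0],[0,0,0,0,0],[0,0,0,0,0]]' 30
```

```text
clock: 15.98
position: [0.4528, -0.2418, 0.0333]
ee_rot: [3.141, 0.003, 0.002]
force: [0.3, 0.5, 0.1]
width: 0.965
clock: 16.65
position: [0.4521, -0.2416, 0.0323]
ee_rot: [-3.142, -0.003, 0.0]
force: [0.1, -0.6, 1.1]
width: 0.476
```

```bash
python3 -m crank '[[0,0,0,0,0],[0,0,0,0,0],[0,0,0,0,0],[0,0,0,0,0],[0,0,0,0.01,0],[0,0,0,0.03,0],[0,0,0,0.05,0],[0,0,0,0,0]]'; python3 -m crank '[[0,0,0,0.07,0],[0,0,0,0.08,0],[0,0,0,0.08,0],[0,0,0,0.08,0],[0,0,0,0.08,0],[0,0,0.02,0,0],[0,0,0.05,0,0],[0,0,0.07,0,0]]'; python3 - <<'E'
from h import *
p=arm.observe()['position'];print(arm.observe()['force'])
im=arm.get_image("scene")[:,:,::-1].copy()
u,v=proj("scene",[p])[0].astype(int);u-=70;v-=60
o=cv2.resize(im[max(v,0):v+150,u:u+150],None,fx=3.5,fy=3.5,interpolation=cv2.INTER_CUBIC)
cv2.imwrite("pics/o7.png",o)
E
```

```text
clock: 17.32
position: [0.4535, -0.2422, 0.0709]
ee_rot: [3.14, 0.003, 0.005]
force: [0.7, -0.4, -1.4]
width: 0.477
clock: 17.98
position: [0.4518, -0.187, 0.2242]
ee_rot: [3.14, -0.003, 0.001]
force: [0.3, 1.3, -3.1]
width: 0.473
[ 0.29843856  1.31177609 -3.07101215]
```

View pics/o7.png

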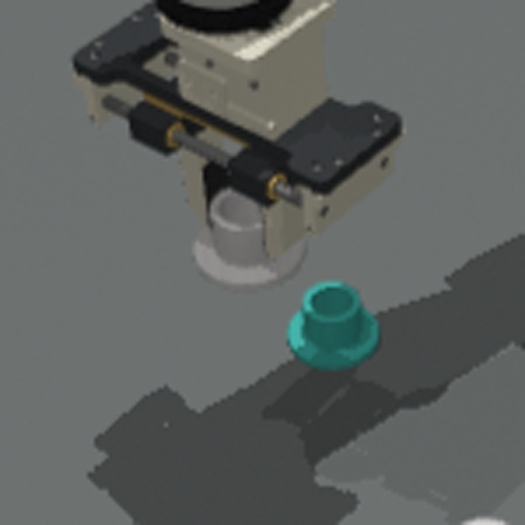

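```bash
python3 -m crank '[[0,0.005,0.08,0,0],[0,0.005,0.08,0,0],[0,0.005,0.08,0,0],[0,0.005,0.08,0,0],[0,0.005,0.08,0,0],[0,0.005,0.08,0,0],[0,0.005,0.08,0,0],[0,0.005,0.08,0,0]]'; python3 -m crank '[[0,0,0.08,0,0],[0,0,0.08,0,0],[0,0,0.08,0,0],[0,0,0.08,0,0],[0,0,0.08,0,0],[0,0,0.05,0,0],[0,0,0.02,0,0],[0,0,0,0,0]]'
```

```text
clock: 18.7
position: [0.4675, 0.0719, 0.2236]
ee_rot: [3.141, 0.003, -0.001]
force: [1.9, -0.0, -2.1]
width: 0.475
clock: 19.37
position: [0.4672, 0.2605, 0.2234]
ee_rot: [-3.141, -0.009, 0.002]
force: [-0.2, -0.3, -2.8]
width: 0.473
```

```bash
python3 -m crank '[[0,0,0.04,0,0],[0,0,0,-0.06,0],[0,0,0,-0.06,0],[0,0,0,-0.04,0],[0,0,0,-0.02,0],[0,0,0,0,0],[0,0,0,0,0],[0,0,0,0,0]]'
```

```text
clock: 20.03
position: [0.4689, 0.2743, 0.1534]
ee_rot: [-3.141, -0.002, -0.002]
force: [0.2, -0.3, -2.4]
width: 0.476
```

```bash
python3 -m crank '[[0,-0.001,0.02,0,0],[0,0,0,0,0],[0,0,0,0,0],[0,0,0,0,0],[0,0,0,0,0],[0,0,0,0,0],[0,0,0,0,0],[0,0,0,0,0]]';  python3 - <<'E'
from h import *
im=arm.get_image("scene")[:,:,::-1].copy()
o=cv2.resize(im[150:310,360:520],None,fx=3.7,fy=3.7,interpolation=cv2.INTER_CUBIC)
p=arm.observe()['position'];z=p[2]-.0325
def dr(P,c):
    q=((proj("scene",P)+.5-[360,150])*3.7).astype(np.int32);cv2.polylines(o,[q],True,c,1)
dr(circ(p[0],p[1],z,.035),(0,0,255));dr(circ(p[0],p[1],z+.038,.022),(0,255,0));dr(circ(p[0],p[1],z+.038,.016),(0,255,0))
dr(circ(.4677,.2824,.015,.065),(255,0,0));dr(circ(.4677,.2824,.075,.012),(255,0,0));dr(circ(.4677,.2824,.093,.004),(255,0,0))
cv2.imwrite("pics/o8.png",o)
E
```

```text
clock: 20.7
position: [0.4678, 0.2823, 0.1523]
ee_rot: [3.141, 0.003, -0.0]
force: [0.1, 0.3, -2.3]
width: 0.482
```

View pics/o8.png

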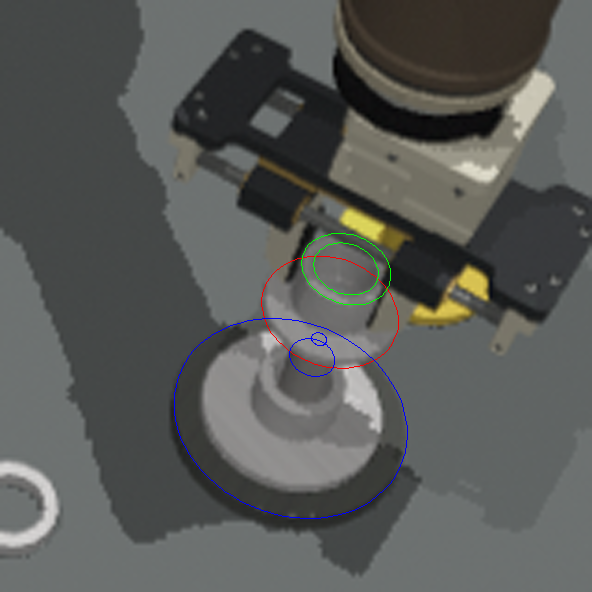

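The overlay matches, and the bush is centred above the post. Lowering.

```bash
python3 -m crank '[[0,0,0,-0.025,0],[0,0,0,-0.02,0],[0,0,0,-0.02,0],[0,0,0,-0.02,0],[0,0,0,-0.015,0],[0,0,0,-0.01,0],[0,0,0,0,0],[0,0,0,0,0]]'; python3 -m crank '[[0,0,0,-0.01,0],[0,0,0,-0.01,0],[0,0,0,-0.01,0],[0,0,0,-0.01,0],[0,0,0,0,0],[0,0,0,0,0],[0,0,0,0,0],[0,0,0,0,0]]'
```

```text
clock: 21.42
position: [0.4677, 0.2824, 0.1081]
ee_rot: [3.141, 0.003, -0.001]
force: [0.6, 0.3, -2.1]
width: 0.474
clock: 22.08
position: [0.4679, 0.2825, 0.0925]
ee_rot: [-3.141, -0.003, -0.0]
force: [-0.3, 0.9, -3.2]
width: 0.474
```

```bash
python3 -m crank '[[0,0,0,-0.0025,0],[0,0,0,-0.0025,0],[0,0,0,-0.0025,0],[0,0,0,-0.0015,0],[0,0,0,0,0],[0,0,0,0,0],[0,0,0,0,0],[0,0,0,0,0]]'; python3 -m crank '[[0,0,0,-0.0015,0],[0,0,0,0,0],[0,0,0,0,0],[0,0,0,0,0],[0,0,0,-0.001,0],[0,0,0,0,0],[0,0,0,0,0],[0,0,0,0,0]]'
```

```text
clock: 22.75
position: [0.4678, 0.2824, 0.0888]
ee_rot: [3.142, 0.003, 0.0]
force: [-0.2, -0.4, -2.6]
width: 0.475
clock: 23.42
position: [0.4677, 0.2824, 0.0877]
ee_rot: [3.142, 0.003, -0.0]
force: [-0.0, 0.2, -3.3]
width: 0.474
```

```bash
python3 -m crank '[[0,0,0,-0.002,0],[0,0,0,0,0],[0,0,0,0,0],[0,0,0,0,0],[0,0,0,0,0],[0,0,0,0,0],[0,0,0,0,0],[0,0,0,0,0]]'
```

```text
clock: 24.08
position: [0.4678, 0.2825, 0.0873]
ee_rot: [-3.141, -0.003, -0.001]
force: [-1.8, -1.8, 6.0]
width: 0.471
```

Contact is at 87.3 mm, the expected home height is 87.5 mm. Release and withdraw.

```bash
python3 -m crank '[[0.6,0,0,0,0],[0.8,0,0,0,0],[1,0,0,0,0],[1,0,0,0,0],[1,0,0,0,0],[1,0,0,0,0],[1,0,0,0,0],[1,0,0,0,0]]'; python3 -m crank '[[1,0,0,0.03,0],[1,0,0,0.06,0],[1,0,0,0.08,0],[1,0,0,0.08,0],[1,0,0,0.08,0],[1,0,0,0.05,0],[1,0,0,0,0],[1,0,-0.05,0,0]]'; python3 -m crank '[[1,0,-0.08,0,0],[1,0,-0.08,0,0],[1,0,-0.08,0,0],[1,0,-0.08,0,0],[1,0,-0.08,0,0],[1,0,-0.08,0,0],[1,0,-0.04,0,0],[1,0,0,0,0]]'; python3 - <<'E'
from h import *
for n in("scene","top"): cv2.imwrite(f"pics/{n}9.png",arm.get_image(n)[:,:,::-1])
s=cv2.imread("pics/scene9.png")[180:340,360:520];t=cv2.imread("pics/top9.png")[120:280,120:280]
o=cv2.resize(np.hstack([s,t]),None,fx=2.5,fy=2.5,interpolation=cv2.INTER_CUBIC)
for n,off in(("scene",(360,180)),("top",(120-160,120))):
  for r,z in((.065,.015),(.05,.025),(.035,.063),(.022,.093)):
    cv2.polylines(o,[((proj(n,circ(.4679,.2824,z,r))+.5-off)*2.5).astype(np.int32)],True,(0,0,255),1)
cv2.imwrite("pics/c9.png",cv2.resize(np.hstack([s,t]),None,fx=2.5,fy=2.5,interpolation=cv2.INTER_CUBIC))
cv2.imwrite("pics/c9o.png",o)
E
```

```text
clock: 24.75
position: [0.4677, 0.2824, 0.0869]
ee_rot: [3.142, 0.003, -0.0]
force: [0.7, -0.3, 1.0]
width: 0.986
clock: 25.42
position: [0.4676, 0.2664, 0.2405]
ee_rot: [-3.137, -0.01, -0.004]
force: [0.6, -0.1, -0.6]
width: 0.998
clock: 26.08
position: [0.4674, 0.0498, 0.2383]
ee_rot: [3.139, -0.007, -0.002]
force: [1.2, 0.4, -0.9]
width: 1.0
```

View pics/c9.png

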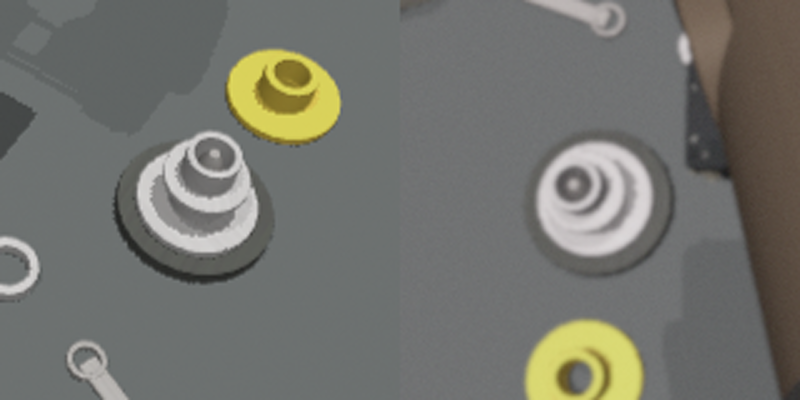

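View pics/c9o.png

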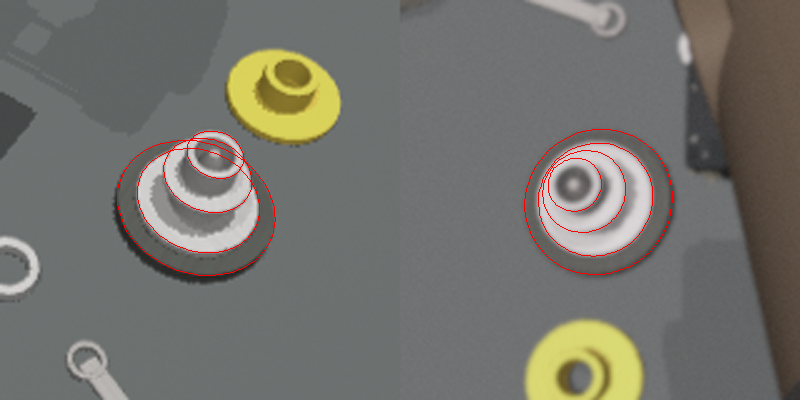

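View pics/scene9.png

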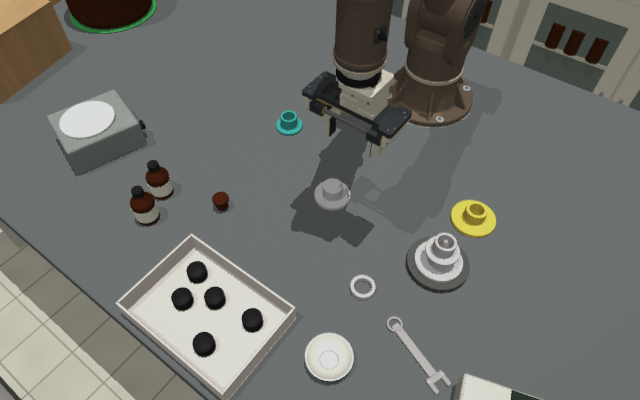

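Both parts match the predicted seated outlines in both cameras. The blind is still at (332,194), and the gripper is clear.

```bash
python3 -c "
from cell import arm;print(arm.sign_off())"
```

```text
the job is handed in; nothing more can be done
None
```

The closure is together on the centring post and I've handed the job in. I lowered the adapter onto the base plate first, then the bush onto the adapter, both flange down, and released each only after it touched. The clock read about 26 s.

**Seating:** The adapter touched with the tool at 49.2 mm (49.5 mm expected) and the bush at 87.3 mm (87.5 mm expected). The highest wrist force I read was about 10 N. In the last pictures, the outlines predicted for fully seated parts match both cameras to about a pixel.

**Surroundings:** The blind cover and the yellow and turquoise look-alikes are where they stood. The gripper was well clear and touching nothing.

**Disagreements:** The two cameras differed by up to 5 mm on where the loose parts lay, mostly 3–4 mm. I used the combined position and both grasps held. The gripper read 1 mm or less under the nominal hub diameters. No check failed.

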